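Seat a battery pack in the packing bench's charging dock

ROBOT

A 6-joint arm with a two-finger parallel gripper is mounted at the origin on the work surface. World frame = base frame: x ahead of the robot, y to its left, z up, the work surface at z = 0. Lengths are in mm, angles in rad, forces in N, time in s.
With the tool pointing down it reaches from about 275 to 1000 mm from the base axis. Payload 8.4 kg.
Tool frame: the origin (TCP) lies on the mounting face of the last link; the fingertips stand 173 mm ahead of it and the grasp point (between the pads) lies 155 mm ahead of it; z points along the fingers, y is the line along which they close (so a half turn about z gives the same grasp; the last joint's range is limited). The gripper opens to 85 mm and grips with 20 to 120 N. Pads are 22 mm wide; open, the fingers measure 114 mm over their backs; the gripper's body (76 mm by 85 mm) begins 54 mm behind the grasp point. The pads swing forward as they close: fully open they stand 13 mm farther back than shut.
Start: joints at [-1.222, 0.353, 1.633, -0, 1.155, -0.002], TCP at [214.78, -586.94, 404.681] pointing down, gripper open.
Joint ranges: [-2.63, 2.63], [-0.92, 2.1], [0.06, 2.66], [-1.3, 4.44], [0, 2.69], [-3.02, 3.02]. Speed limits (rad/s): [2.22, 2.22, 2.79, 3.14, 3.14, 3.14].

INTERFACE

Orientations are given as [roll, pitch, yaw] about the fixed x, y, z axes, in that order (R = Rz(yaw) Ry(pitch) Rx(roll)).
In Python, from rig import r gives the robot as it stands.
- The arm moves only by the tool apply_moves, never from a script. Its argument "deltas" is a list of rows, each an object with "claw": the gripper command: -1 is fully open, 1 is shut, values between are in proportion; "delta_pos": the shift along the tool's x, y, z in cm, a list of three; "yaw": the turn about the tool's z in rad. In form: [{"claw": claw, "delta_pos": [tx, ty, tz], "yaw": yaw}, ...]. A call has 1 to 8 rows; each row shifts and turns the commanded pose from where the row before left it, along the tool's axes as they then stand; what a row does not reach is not made up. A row lasts 1/8 s, in which the tool goes at most 62.5 mm and 10.7 degrees, less where a joint would pass 70% of its speed; a pose out of reach is approached as far as the arm can. A call with a gripper value outside its range is refused whole. The fingers move at their own pace and stop on an object; "grip_force" is the grip in N (left out, the last holds). Time passes only in rows, so rows that do not move let the fingers close. It gives the time, the measured TCP pose, the force, the opening and the grip force at its end, in the units of the state.
- r.sense(): the state, without advancing time (a new reading comes with each control period).
- r.grab_frame(name): name is "scene" or "top"; returns a dict with "img" (384x512x3 uint8, blue, green, red), "z_map" (384x512 float32, mm along the optical axis (not along the pixel's ray), 0 where there is no reading), "fx", "fy", "cx", "cy" (pixels), "eye" and "rotation" of the camera in the world. Camera axes: x right, y up, looking along -z (the intrinsics and any distortion apply to the point x, -y, -z); pixel columns grow to the right and rows downward; lengths in mm; the calibration is good to about 2 mm. A picture is of the moment at which its call begins.
- r.sign_off(): hands the job in; it is judged then, once.
The state is a dict: "clock": time; "qpos": joint angles; "qvel": joint speeds; "joint_efforts": joint torques, N m; "eef_pos": TCP position; "tcp_rot": TCP orientation; "contact_force": force on the tool from outside, world axes, zero at the start; "wrist_torque": the same for the moment, N m; "opening": opening from 0.0 (shut) to 1.0 (fully open); "grasp_force": force on a finger pad.
Only numpy, scipy, OpenCV 4.12 (cv2) and the standard library are available. Lean on these libraries where they do the work, as an engineer would, in place of code of your own. Each camera call takes 0.05 s, during which the arm holds its last target. There are 200 camera calls.

TASK

Lift the yellow battery pack out of the blue rack and lay it down on the black rubber mat, flat and with its labelled face up, letting go of it there. Then take it again across its width and seat it in the charging dock, label up and its cut-away corner at the dock's orange corner block, pressing the stiff contact plate under it all the way down so that the pack is fully home, flat and square. Leave the grey pack, the tape and label rolls and the tape dispenser where they are.

Things in the scene. Friction and masses are not known exactly. Their poses are not given: they have to be found in the camera images.
- pack: Battery pack 120 (x, length) x 36 (y, thick) x 56 mm (z, width), 0.4 kg, yellow: the one to seat. It stands on its long narrow edge, z up, in a rack slot. Origin: centre of that edge. Its +y broad face has a white label with a green stripe, its -y face three brass contacts. A 16 x 16 mm corner is cut away through the whole thickness at the +x end, +z side.
- pack_center (a point): Centre of the yellow pack's 120 x 36 x 56 mm outline (28 mm above its origin along z); same axes as the pack.
- spare: Battery pack 120 (x, length) x 36 (y, thick) x 56 mm (z, width), 0.4 kg, grey, otherwise like the yellow one. It stands on its long narrow edge, z up, in a rack slot. Origin: centre of that edge. Its +y broad face has a white label with a green stripe, its -y face three brass contacts. A 16 x 16 mm corner is cut away through the whole thickness at the +x end, +z side.
- rack: Blue fixed rack, 150 (x) x 190 (y) mm, base 8 mm thick, left or right of the mat. Origin: centre of its underside. Two slots along x at y = -47.5 and +47.5 mm, 42 mm wide between walls that reach 26 mm above the bench; a pack in a slot stands on the base, its top 64 mm above the bench.
- mat: Black rubber mat fixed on the bench, 200 x 200 x 4 mm, clear of other things. Origin: centre of its underside.
- dock: Fixed charging dock left or right of the mat: black base 190 (x) x 130 (y) x 14 mm, green strip at its -x end, grey walls on it up to 36 mm. Origin: centre of its underside. Pocket centred there: 122.4 (x) x 58.4 (y), 22 deep; its long walls, 14 thick, have 54 mm finger gaps mid-length down to the floor. Orange block 14 x 14 mm, rim high, in the pocket corner at +x, -y.
- dock_seat (a point): Where the pack's centre is when it is fully home: on the dock's axis, 32 mm above the bench (the pack then stands 14 mm proud of the rim, its x along the dock x, its label up); same axes as the dock.
- plate (a joint): Grey contact plate 80 x 36 mm with brass contacts, in the floor of the dock's pocket: 0 = up, its top 6 mm above the pocket floor; 0.006 m = flush with the floor. It is stiff (about 10 N), does not sink under the pack's weight and stays where it is pushed.
- tape_a: Roll of tan packing tape lying flat, 96 mm across, 50 mm high. Origin: centre of its underside.
- tape_b: Roll of tan packing tape lying flat, 96 mm across, 50 mm high. Origin: centre of its underside.
- label_roll: White roll of labels standing, 100 mm across, 85 mm high. Origin: centre of its underside.
- dispenser: Red desk tape dispenser, 150 x 55 mm, 90 mm high with its tape. Origin: centre of its underside.
There are look-alikes about, which are no part of the job. Several things have the shape of the pack; the one meant has the colours described above.

How it is judged (in metres and radians):
On the way:
1. the yellow pack lies flat on the mat, label up, let go of (angle between pack's own y axis and vertical below 0.08 rad and height (world z) of pack_center below 0.027 m and x of pack_center in the frame of mat between -0.1 and 0.1 m and y of pack_center in the frame of mat between -0.1 and 0.1 m and contact force between pack and mat above 0.5 N and contact force between the fingers and pack below 0.1 N and linear speed of pack below 0.03 m/s), for 0.2 s.
At the end, for the whole second after the job is handed in: The yellow pack is let go and at rest in the dock pocket, label up; level and square to the dock within 0.04 rad, its centre within 4 mm of the seat in plan and 2.5 mm in height, the contact plate at least 4.2 mm down, grey pack, rolls and dispenser not shifted over 30 mm (horizontal distance between pack_center and dock_seat below 0.004 m and z of pack_center in the frame of dock_seat between -0.0025 and 0.0025 m and angle between pack's own y axis and vertical below 0.04 rad and angle between the x axis of pack and the x axis of dock, either way round below 0.04 rad and value of joint plate above 0.0042 m and linear speed of pack below 0.02 m/s and contact force between pack and dock above 0.5 N); the robot touches nothing.
It fails at once if the grey pack is moved by more than 30 mm (distance of spare from where it was at the start of the episode above 0.03 m).
It fails at once if one of the bench things (tape rolls, label roll, dispenser) is moved by more than 30 mm (distance of any of tape_a, tape_b, label_roll, dispenser from where it was at the start of the episode above 0.03 m).
It also fails if it takes over 64 s, if anything falls off the work surface, if the arm or the gripper's body presses on something with over 40 N, if the wrist force passes 120 N, or if a joint passes its speed limit or range.

## Working session

There is one attempt and no reset: what is moved stays moved. The work goes in short steps, Python scripts to look and compute and a tool call to move; the robot and the scene stay as the last step left them, time stands still between calls to the robot, and variables do not carry over. Pictures are saved under pics/ and viewed, at most 10 in all, crops included, and the job is handed in when it is done.

Besides the shell and the picture viewer there is one more tool, called after "Emit:" as name(argument=value, ...) on one line, values as JSON. apply_moves: Moves the arm, as the interface text tells. Its arguments: {"type":"object","properties":{"deltas":{"type":"array"},"grip_force":{"type":"number"}},"required":["deltas"]}

```bash
ls; mkdir -p pics; python3 - <<'E'
from rig import r
import cv2,numpy as np
for n in("scene","top"):
    f=r.grab_frame(n); cv2.imwrite(f"pics/{n}0.png",f["img"])
    print(n,f["fx"],f["fy"],f["cx"],f["cy"],f["eye"],np.round(f["rotation"],4).tolist(),[k for k in f])
    np.savez(f"/tmp/{n}0.npz",**{k:v for k,v in f.items()})
print(r.sense())
E
```

```text
pics
scene 372.9949134269424 372.9949134269424 258.77569612895286 188.07398518106191 [1259.98378335 -556.39794327  822.34711765] [0.9141, 0.015, 0.849] ['img', 'z_map', 'fx', 'fy', 'cx', 'cy', 'eye', 'rotation']
top 483.3667757557447 483.3667757557447 254.3610100442058 187.93049962409407 [ 375.59055878   96.82658148 1499.94151998] [0.1069, -0.0094, -1.5975] ['img', 'z_map', 'fx', 'fy', 'cx', 'cy', 'eye', 'rotation']
{'clock': 0.1, 'qpos': array([-1.22242239e+00,  3.53616973e-01,  1.63407287e+00,  1.58353522e-05,
        1.15519448e+00, -2.43284175e-03]), 'qvel': array([-1.41353245e-03, -3.57235780e-03, -1.89107447e-03,  1.08165098e-03,
        1.21484272e-03, -5.81929743e-05]), 'joint_efforts': array([ 3.88171065e-04, -6.06355405e+01, -3.42824507e+01,  5.68182531e-05,
        4.01126061e-03,  1.82204059e-05]), 'eef_pos': array([ 214.69545076, -586.74198215,  404.0072139 ]), 'tcp_rot': array([-3.14030102e+00, -1.76214500e-05,  3.50800364e-01]), 'contact_force': array([-0.58161691, -0.730314  , -0.15534656]), 'wrist_torque': array([ 0.00208892,  0.05085741, -0.03961706]), 'grasp_force': 0.0, 'opening': 1.0031708581545555}
```

View pics/scene0.png

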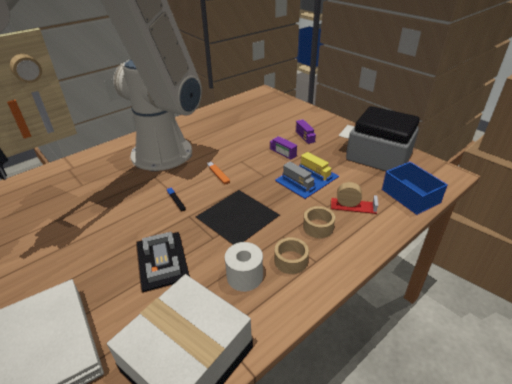

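View pics/top0.png

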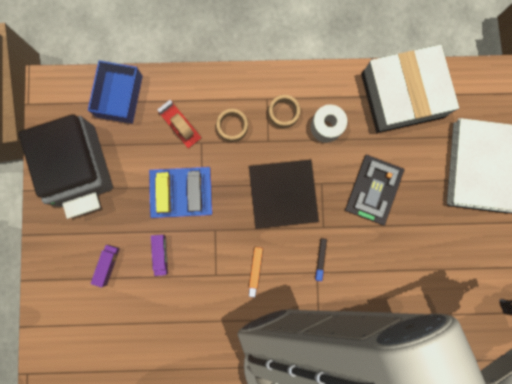

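```bash
cat > h.py <<'E'
import numpy as np,cv2
from scipy.spatial.transform import Rotation as Rn
def load(n): 
    d=np.load(f"/tmp/{n}.npz"); return {k:d[k] for k in d}
def Rm(f): return Rn.from_euler('xyz',f["rotation"]).as_matrix()
def ray(f,u,v):
    return Rm(f)@np.array([(u-f["cx"])/f["fx"],-(v-f["cy"])/f["fy"],-1.])
def plane(f,u,v,z):
    d=ray(f,u,v); e=np.array(f["eye"]); return e+d*(z-e[2])/d[2]
def cloud(f):
    v,u=np.indices(f["z_map"].shape); z=f["z_map"]
    p=np.stack([(u-f["cx"])/f["fx"]*z,-(v-f["cy"])/f["fy"]*z,-z],-1)
    return p@Rm(f).T+np.array(f["eye"])
E
python3 - <<'E'
from h import *
s=load("scene0");t=load("top0")
a=cv2.resize(s["img"][140:210,255:355],(800,560),interpolation=2)
cv2.imwrite("pics/c1.png",a)
b=cv2.resize(t["img"][155:230,140:220],(400,375),interpolation=2)
c=cv2.resize(t["img"][145:230,335:415],(376,400),interpolation=2)[:375]
d=cv2.resize(s["img"][225:295,130:195],(380,400),interpolation=2)
cv2.imwrite("pics/c2.png",np.hstack([b,c]))
for u,v in((162,193),(194,191),(284,194),(376,190)):
    print(plane(t,u,v,50),cloud(t)[v,u])
# top cloud check 
C=cloud(t); hs=cv2.cvtColor(t["img"],cv2.COLOR_BGR2HSV)
print(C[40:,::][120,300], C[300,100])
E
```

```text
[522.62284258 357.2944217   50.        ] [520.50292237 353.53898089  70.90534303]
[526.19614272 261.09029748  50.        ] [524.53756674 259.28130842  65.96778895]
[510.13455093  -9.71649447  50.        ] [514.36057585 -13.063011     4.45735709]
[ 515.09780475 -288.29770004   50.        ] [ 517.60728332 -295.22537697   23.91822095]
[620.34901021 -66.98643864   2.53930139] [206.55900088 554.92431837   4.17351325]
```

View pics/c1.png

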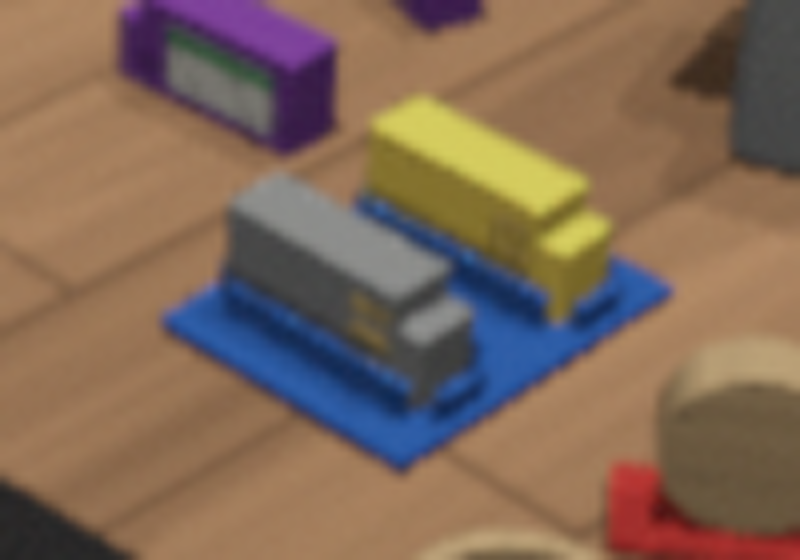

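View pics/c2.png

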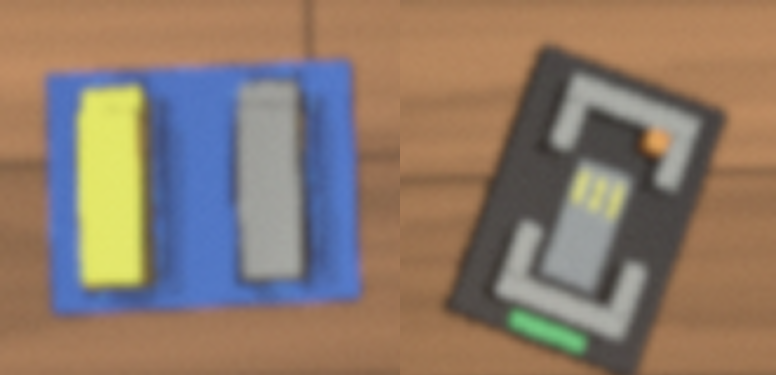

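```bash
cat >> h.py <<'E'
def big(m,win=None):
    if win: 
        k=np.zeros_like(m);k[win[2]:win[3],win[0]:win[1]]=1;m=m*k
    c,_=cv2.findContours(m.astype(np.uint8),cv2.RETR_EXTERNAL,cv2.CHAIN_APPROX_NONE)
    return max(c,key=cv2.contourArea)[:,0,:]
def rect(f,m,z,win=None,S=6):
    """mask upsampled by S -> min-area rectangle in world at height z: centre, sizes, yaw of long side"""
    c=big(m,win).astype(float)
    p=np.array([plane(f,(u+.5)/S-.5,(v+.5)/S-.5,z)[:2] for u,v in c],np.float32)
    (x,y),(w,h),a=cv2.minAreaRect(p)
    if w<h: w,h,a=h,w,a+90
    a=(a+90)%180-90
    return np.round([x,y,w,h,a],1)
def up(f,S=6): return cv2.cvtColor(cv2.resize(f["img"],None,fx=S,fy=S,interpolation=cv2.INTER_CUBIC),cv2.COLOR_BGR2HSV).astype(int)
E
python3 - <<'E'
from h import *
t=load("top0");H=up(t);h,s,v=H[...,0],H[...,1],H[...,2];S=6
W=lambda a,b,c,d:(a*S,b*S,c*S,d*S)
yel=(h>20)&(h<35)&(s>100)
print("px",H[193*6,162*6],H[188*6+2,375*6],H[195*6,352*6],H[172*6,391*6],H[195*6,290*6])
for vt in(120,150,180): print("yellow",vt,rect(t,yel&(v>vt),64,W(145,180,160,225)))
print("rack",rect(t,(h>100)&(h<125)&(s>120),8,W(140,220,155,230)))
for vt in(70,85,100):print("mat",rect(t,(v<vt),4,W(235,330,150,235)))
for vt in(80,90,100):
  print("dockbase",rect(t,((v<vt)|(((h<8)|(h>40))&(s<60))),14,W(340,410,150,230)))
for vt in(130,): 
  print("walls",rect(t,(s<40)&(v>120),36,W(340,410,150,230)))
def cen(m,z,w):
    c=big(m,w);M=cv2.moments(c); return plane(t,(M['m10']/M['m00']+.5)/S-.5,(M['m01']/M['m00']+.5)/S-.5,z)
print("orange",cen((h>5)&(h<16)&(s>170)&(v>150),36,W(380,400,165,185)))
print("green",cen((h>50)&(h<80)&(s>90),14,W(340,410,200,230)))
E
```

```text
px [ 31 137 231] [ 31  50 185] [13 31 73] [ 14  39 178] [12 64 52]
yellow 120 [5.242e+02 3.542e+02 1.173e+02 3.910e+01 2.000e-01]
yellow 150 [ 5.242e+02  3.553e+02  1.174e+02  3.690e+01 -1.000e-01]
yellow 180 [ 5.252e+02  3.561e+02  1.155e+02  3.540e+01 -1.000e-01]
rack [528.8 309.  186.  143.7 -88.6]
mat [515.5 -10.4 193.7 192.6 -85.2]
mat [515.1 -10.3 197.3 196.7 -85.3]
mat [514.8 -10.2 200.2 200.2   4.6]
dockbase [ 521.9 -316.8  161.7   82.1  -22.1]
dockbase [ 520.3 -291.4  188.2  130.1  -23. ]
dockbase [ 520.1 -291.3  190.7  133.   -22.9]
walls [ 473.4 -274.5   88.1   52.3   66.9]Traceback (most recent call last):
  File "<stdin>", line 15, in <module>
  File "<stdin>", line 14, in cen
  File "h.py", line 18, in big
    return max(c,key=cv2.contourArea)[:,0,:]
           ~~~^^^^^^^^^^^^^^^^^^^^^^^
ValueError: max() iterable argument is empty
```

Emit:
apply_moves(deltas=[{"claw":-1,"delta_pos":[3.8,-4.8,0.4],"yaw":0},{"claw":-1,"delta_pos":[3.8,-4.8,0.4],"yaw":0},{"claw":-1,"delta_pos":[3.8,-4.8,0.4],"yaw":0},{"claw":-1,"delta_pos":[3.8,-4.8,0.4],"yaw":0},{"claw":-1,"delta_pos":[3.8,-4.8,0.4],"yaw":0},{"claw":-1,"delta_pos":[3.8,-4.8,0.4],"yaw":0},{"claw":-1,"delta_pos":[3.8,-4.8,0.4],"yaw":0},{"claw":-1,"delta_pos":[3.8,-4.8,0.4],"yaw":0}], grip_force=50)

```text
clock: 1.1
eef_pos: [368.4, -120.0, 372.7]
tcp_rot: [3.141, -0.001, 0.35]
contact_force: [1.8, 0.1, -0.5]
opening: 1.0
grasp_force: 0.0
```

Emit:
apply_moves(deltas=[{"claw":-1,"delta_pos":[3.8,-4.8,0.4],"yaw":0},{"claw":-1,"delta_pos":[3.8,-4.8,0.4],"yaw":0},{"claw":-1,"delta_pos":[3.8,-4.8,0.4],"yaw":0},{"claw":-1,"delta_pos":[3.8,-4.8,0.4],"yaw":0},{"claw":-1,"delta_pos":[3.8,-4.8,0.4],"yaw":0},{"claw":-1,"delta_pos":[3.8,-4.8,0.4],"yaw":0},{"claw":-1,"delta_pos":[3.8,-4.8,0.4],"yaw":0},{"claw":-1,"delta_pos":[3.8,-4.8,0.4],"yaw":0}])

```text
clock: 2.1
eef_pos: [522.0, 345.3, 340.2]
tcp_rot: [3.141, 0.0, 0.351]
contact_force: [1.2, -0.3, 0.2]
opening: 1.002
grasp_force: 0.0
```

Emit:
apply_moves(deltas=[{"claw":-1,"delta_pos":[0,0,0.2],"yaw":-0.18},{"claw":-1,"delta_pos":[0,0,0],"yaw":-0.18},{"claw":-1,"delta_pos":[0,0,0],"yaw":-0.18},{"claw":-1,"delta_pos":[0,0,0],"yaw":-0.18},{"claw":-1,"delta_pos":[0,0,0],"yaw":-0.18},{"claw":-1,"delta_pos":[0,0,0],"yaw":-0.18},{"claw":-1,"delta_pos":[0,0,0],"yaw":-0.18},{"claw":-1,"delta_pos":[0,0,0],"yaw":-0.18}])

```text
clock: 3.1
eef_pos: [521.7, 343.1, 338.3]
tcp_rot: [-3.141, 0.0, 1.797]
contact_force: [0.2, -0.5, 0.8]
opening: 0.997
grasp_force: 0.0
```

Emit:
apply_moves(deltas=[{"claw":-1,"delta_pos":[0,0,0],"yaw":-0.18},{"claw":-1,"delta_pos":[0,0,0],"yaw":-0.18},{"claw":-1,"delta_pos":[0,0,0],"yaw":-0.18},{"claw":-1,"delta_pos":[0,0,0],"yaw":-0.18},{"claw":-1,"delta_pos":[0,0,0],"yaw":-0.18},{"claw":-1,"delta_pos":[0,0,0],"yaw":-0.18},{"claw":-1,"delta_pos":[0,0,0],"yaw":-0.18},{"claw":-1,"delta_pos":[0,0,0],"yaw":-0.09}])

```text
clock: 4.1
eef_pos: [521.7, 343.1, 338.3]
tcp_rot: [-3.141, -0.001, -3.138]
contact_force: [0.6, -0.4, -0.4]
opening: 0.994
grasp_force: 0.0
```

Emit:
apply_moves(deltas=[{"claw":-1,"delta_pos":[-0.2,1.25,3],"yaw":0},{"claw":-1,"delta_pos":[0,0,4],"yaw":0},{"claw":-1,"delta_pos":[0,0,3.5],"yaw":0},{"claw":-1,"delta_pos":[0,0,2],"yaw":0},{"claw":-1,"delta_pos":[0,0,1],"yaw":0},{"claw":0.1,"delta_pos":[0,0,0],"yaw":0},{"claw":0.3,"delta_pos":[0,0,0],"yaw":0},{"claw":0.6,"delta_pos":[0,0,0],"yaw":0}])

```text
clock: 5.1
eef_pos: [524.4, 356.1, 205.1]
tcp_rot: [3.14, 0.002, 3.141]
contact_force: [0.5, 0.1, -1.7]
opening: 0.419
grasp_force: 50.0
```

Emit:
apply_moves(deltas=[{"claw":1,"delta_pos":[0,0,0],"yaw":0},{"claw":1,"delta_pos":[0,0,0],"yaw":0},{"claw":1,"delta_pos":[0,0,0],"yaw":0},{"claw":1,"delta_pos":[0,0,0],"yaw":0}])

```text
clock: 5.6
eef_pos: [524.4, 356.1, 205.1]
tcp_rot: [3.14, 0.002, 3.141]
contact_force: [-0.8, -0.1, 7.0]
opening: 0.416
grasp_force: 51.2
```

Emit:
apply_moves(deltas=[{"claw":1,"delta_pos":[0,0,-2],"yaw":0},{"claw":1,"delta_pos":[0,0,-4],"yaw":0},{"claw":1,"delta_pos":[0,0,-4],"yaw":0},{"claw":1,"delta_pos":[0.3,-3,0],"yaw":0},{"claw":1,"delta_pos":[0.3,-5.5,0],"yaw":0},{"claw":1,"delta_pos":[0.3,-5.5,0],"yaw":0},{"claw":1,"delta_pos":[0,-5.5,0],"yaw":0},{"claw":1,"delta_pos":[0,-5.5,0],"yaw":0}])

```text
clock: 6.6
eef_pos: [514.1, 104.1, 304.8]
tcp_rot: [3.141, 0.001, 3.141]
contact_force: [1.0, 0.5, -2.2]
opening: 0.412
grasp_force: 51.1
```

Emit:
apply_moves(deltas=[{"claw":1,"delta_pos":[0,-4.8,0],"yaw":0},{"claw":1,"delta_pos":[0,-2.8,0],"yaw":0},{"claw":1,"delta_pos":[0,0,4],"yaw":0},{"claw":1,"delta_pos":[0,0,4],"yaw":0},{"claw":1,"delta_pos":[0,0,1.5],"yaw":0},{"claw":1,"delta_pos":[0,0,0.5],"yaw":0},{"claw":1,"delta_pos":[0,0,0.1],"yaw":0},{"claw":1,"delta_pos":[0,0,0],"yaw":0}])

```text
clock: 7.6
eef_pos: [515.1, 29.9, 203.7]
tcp_rot: [3.141, 0.002, 3.141]
contact_force: [1.0, -0.9, -3.8]
opening: 0.414
grasp_force: 50.9
```

Emit:
apply_moves(deltas=[{"claw":1,"delta_pos":[0,0,0.15],"yaw":0},{"claw":1,"delta_pos":[0,0,0.15],"yaw":0},{"claw":1,"delta_pos":[0,0,0],"yaw":0}])

```text
clock: 7.98
eef_pos: [514.9, 29.8, 201.0]
tcp_rot: [3.141, 0.001, 3.141]
contact_force: [-3.8, 0.5, 14.2]
opening: 0.414
grasp_force: 53.0
```

Emit:
apply_moves(deltas=[{"claw":-1,"delta_pos":[0,0,0],"yaw":0},{"claw":-1,"delta_pos":[0,0,0],"yaw":0},{"claw":-1,"delta_pos":[0,0,0],"yaw":0},{"claw":-1,"delta_pos":[0,0,-1],"yaw":0},{"claw":-1,"delta_pos":[0,0,-3],"yaw":0},{"claw":-1,"delta_pos":[0,0,-4],"yaw":0},{"claw":0,"delta_pos":[0,2.5,0],"yaw":0},{"claw":1,"delta_pos":[0,2.5,0],"yaw":0}])

```text
clock: 8.98
eef_pos: [514.8, 80.1, 281.1]
tcp_rot: [3.141, 0.002, 3.14]
contact_force: [-0.1, 0.2, -0.4]
opening: 0.603
grasp_force: 0.0
```

Emit:
apply_moves(deltas=[{"claw":1,"delta_pos":[0,0,0],"yaw":0},{"claw":1,"delta_pos":[0,0,0],"yaw":0},{"claw":1,"delta_pos":[0,0,0],"yaw":0},{"claw":1,"delta_pos":[0,0,3],"yaw":0},{"claw":1,"delta_pos":[0,0,2.5],"yaw":0},{"claw":1,"delta_pos":[0,0,0.5],"yaw":0},{"claw":1,"delta_pos":[0,-1,0],"yaw":0},{"claw":1,"delta_pos":[0,-0.3,0],"yaw":0}])

```text
clock: 9.98
eef_pos: [515.0, 65.9, 220.5]
tcp_rot: [3.142, 0.001, 3.14]
contact_force: [0.3, 0.3, 0.8]
opening: -0.001
grasp_force: 0.0
```

```bash
python3 - <<'E'
from rig import r
from h import *
a=[]
for n in("scene","top"):
    f=r.grab_frame(n);np.savez(f"/tmp/{n}1.npz",**f)
    i=f["img"];a.append(cv2.resize(i[150:250,190:300] if n=="scene" else i[140:240,230:340],(400,364),interpolation=2))
cv2.imwrite("pics/p1.png",np.hstack(a))
E
```

```text
(no output)
```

View pics/p1.png

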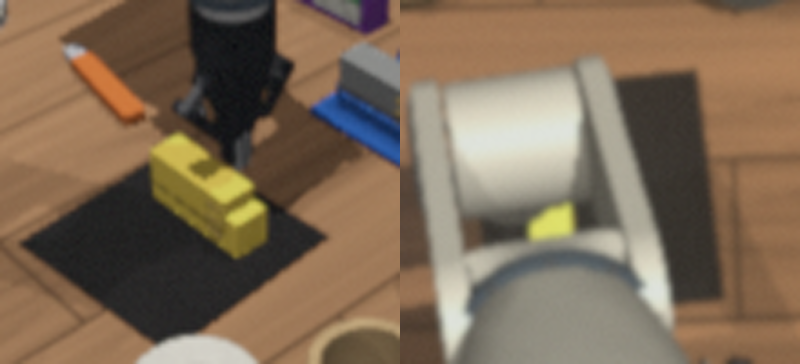

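The pack stands on the mat, with the shut fingers just behind it on the label side. Next I push it over.

Emit:
apply_moves(deltas=[{"claw":1,"delta_pos":[0,-0.5,0],"yaw":0},{"claw":1,"delta_pos":[0,-0.5,0],"yaw":0},{"claw":1,"delta_pos":[0,-0.5,0],"yaw":0},{"claw":1,"delta_pos":[0,-0.5,0],"yaw":0}])

```text
clock: 10.58
eef_pos: [514.6, 46.4, 219.7]
tcp_rot: [3.142, 0.0, 3.141]
contact_force: [0.0, 1.2, 0.5]
opening: -0.003
grasp_force: 0.6
```

Emit:
apply_moves(deltas=[{"claw":1,"delta_pos":[0,-0.5,0],"yaw":0},{"claw":1,"delta_pos":[0,-0.5,0],"yaw":0},{"claw":1,"delta_pos":[0,-0.4,0],"yaw":0}])

```text
clock: 10.95
eef_pos: [514.5, 32.3, 219.6]
tcp_rot: [-3.141, -0.0, 3.141]
contact_force: [-0.6, 0.6, -0.2]
opening: 0.003
grasp_force: 0.0
```

```bash
python3 - <<'E'
from rig import r
from h import *
f=r.grab_frame("scene");np.savez("/tmp/scene2.npz",**f)
cv2.imwrite("pics/p2.png",cv2.resize(f["img"][150:250,190:300],(660,600),interpolation=2))
E
```

```text
(no output)
```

View pics/p2.png

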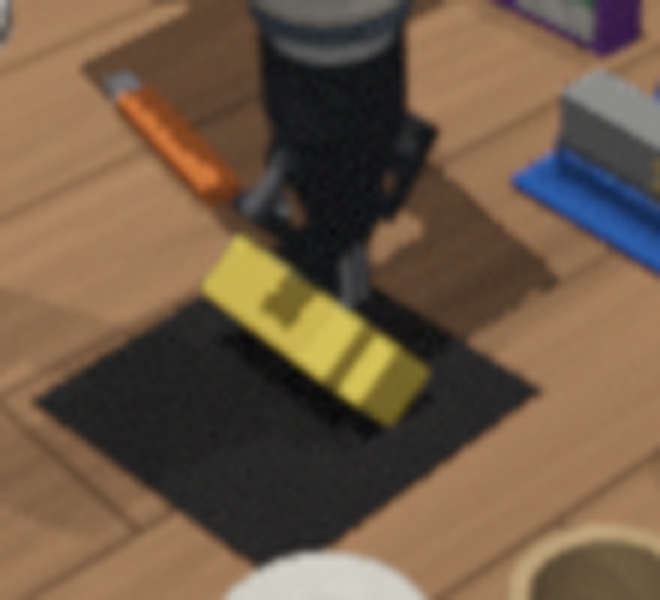

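The pack is tipping past its balance point, about to land label up. I'll let it settle, clear the arm and look.

Emit:
apply_moves(deltas=[{"claw":1,"delta_pos":[0,0,0],"yaw":0},{"claw":1,"delta_pos":[0,0,0],"yaw":0},{"claw":1,"delta_pos":[0,0,-4],"yaw":0},{"claw":0,"delta_pos":[0,2,-5],"yaw":0},{"claw":-1,"delta_pos":[0,6,0],"yaw":0},{"claw":-1,"delta_pos":[0,6,0],"yaw":0},{"claw":-1,"delta_pos":[0,6,0],"yaw":0},{"claw":-1,"delta_pos":[0,6,0],"yaw":0}])

```text
clock: 12.0
eef_pos: [514.4, 294.9, 309.8]
tcp_rot: [3.141, 0.0, 3.141]
contact_force: [1.1, 0.1, -0.1]
opening: 0.997
grasp_force: 0.0
```

```bash
python3 - <<'E'
from rig import r
from h import *
a=[]
for n in("scene","top"):
    f=r.grab_frame(n);np.savez(f"/tmp/{n}3.npz",**f)
    i=f["img"];a.append(cv2.resize(i[150:250,190:300] if n=="scene" else i[140:240,230:340],(400,364),interpolation=2))
cv2.imwrite("pics/p3.png",np.hstack(a))
H=up(f);h,s,v=H[...,0],H[...,1],H[...,2];S=6
yel=((h>20)&(h<35)&(s>100)&(v>110))
lab=(v>140)
for m in(yel|lab,(yel&(v>140))|lab): print(rect(f,m,40,(245*S,330*S,155*S,230*S)))
print(r.sense()["eef_pos"],r.sense()["tcp_rot"])
E
```

```text
[588.4 -22.7 260.   87.3  88.6]
[588.4 -22.7 260.   87.3  88.6]
[514.54958085 297.94736132 309.96012627] [ 3.13918329e+00  1.72124455e-03 -3.13830922e+00]
```

View pics/p3.png

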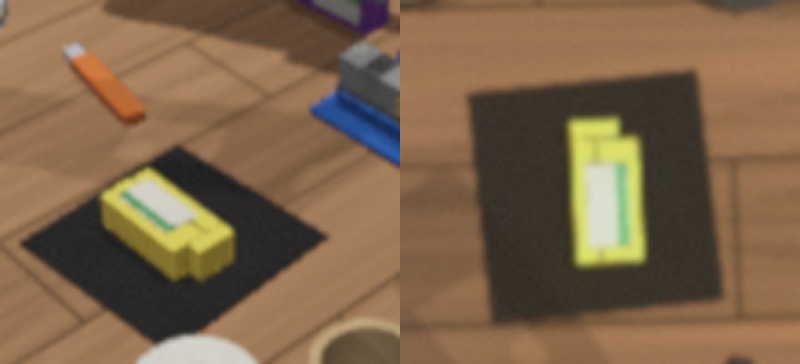

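The pack lies flat, label up, with its notch at the far right (top view about pixel u 277–297, v 172–213). Now I measure it closely, and the dock again.

```bash
python3 - <<'E'
from h import *
f=load("top3")
H=up(f);h,s,v=H[...,0],H[...,1],H[...,2];S=6
for vt in(110,125,140,155,170): print("pack",rect(f,v>vt,40,(268*S,306*S,165*S,220*S)))
# wall top, orange, dock base
w=(350*S,405*S,155*S,226*S)
for vt in(85,95,105): print("dock",rect(f,(v<vt)|((s<60)),14,(340*S,412*S,148*S,232*S)))
gm=((s<75)&(v>110)&(h>0))|((h<16)&(s>120)&(v>140)&False)
pts=np.argwhere(gm[w[2]:w[3],w[0]:w[1]])[:,::-1]+[w[0],w[2]]
lab=gm.copy();n,L,st,ce=cv2.connectedComponentsWithStats(gm[w[2]:w[3],w[0]:w[1]].astype(np.uint8))
for i in range(1,n):
    if st[i,4]>800:print("cc",st[i]/S, np.round(plane(f,(ce[i,0]+w[0])/S,(ce[i,1]+w[2])/S,36)))
print(H[172*6:178*6:6,388*6:394*6:6].tolist())
cv2.imwrite("/tmp/x.png",f["img"])
E
```

```text
pack [516.9 -17.9 124.9  61.2   0.8]
pack [516.8 -18.1 123.4  59.9   0.8]
pack [517.  -18.1 121.8  58.6   0.8]
pack [516.9 -18.1 120.   57.3   0.7]
pack [516.9 -18.1 118.7  55.7   0.8]
dock [ 520.4 -291.2  188.2  130.4  -22.9]
dock [ 520.  -291.1  191.   133.   -22.7]
dock [ 519.7 -291.   193.2  135.5  -22.4]
cc [  17.5           5.83333333   31.16666667   24.5        1574.83333333] [ 575. -319.   36.]
cc [  15.33333333   24.33333333   18.83333333   27.5        1736.33333333] [ 507. -287.   36.]
cc [   5.5          37.           31.83333333   25.16666667 1695.83333333] [ 466. -273.   36.]
[[[16, 53, 140], [15, 58, 168], [16, 52, 175], [16, 36, 168], [19, 22, 163], [26, 13, 160]], [[15, 116, 149], [16, 114, 185], [15, 107, 195], [14, 89, 184], [15, 58, 171], [21, 27, 159]], [[16, 148, 169], [16, 145, 204], [15, 140, 210], [15, 129, 199], [15, 97, 179], [16, 48, 161]], [[16, 150, 180], [16, 148, 209], [16, 149, 216], [15, 141, 206], [15, 106, 183], [14, 50, 163]], [[16, 151, 167], [16, 148, 195], [16, 148, 205], [15, 132, 197], [14, 86, 178], [15, 34, 163]], [[15, 157, 128], [15, 151, 157], [15, 141, 172], [15, 111, 170], [14, 56, 164], [21, 16, 161]]]
```

```bash
python3 - <<'E'
from h import *
t=load("top3")["img"][150:228,343:408];s=load("scene3")["img"][228:292,133:192]
S=7
a=cv2.resize(t,None,fx=S,fy=S,interpolation=cv2.INTER_LANCZOS4)
b=cv2.resize(s,None,fx=5.6,fy=5.6,interpolation=cv2.INTER_LANCZOS4)
c=np.zeros((max(a.shape[0],b.shape[0]),a.shape[1]+b.shape[1],3),np.uint8);c[:a.shape[0],:a.shape[1]]=a;c[:b.shape[0],a.shape[1]:]=b
print(a.shape,b.shape);cv2.imwrite("pics/p4.png",c)
E
```

```text
(546, 455, 3) (358, 330, 3)
```

View pics/p4.png

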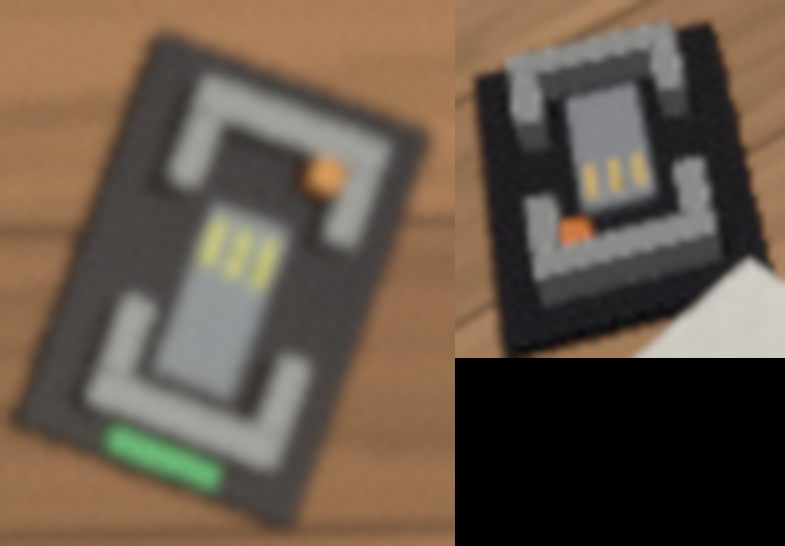

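```bash
python3 - <<'E'
from h import *
S=6
for nm in("top0","top3"):
  f=load(nm);H=up(f);h,s,v=H[...,0],H[...,1],H[...,2]
  w=(350*S,405*S,155*S,226*S)
  for vt in(100,110,120,130,140):
    gm=((s<75)&(v>vt))[w[2]:w[3],w[0]:w[1]].astype(np.uint8)
    n,L,st,ce=cv2.connectedComponentsWithStats(gm)
    idx=[i for i in range(1,n) if st[i,4]>800]
    mid=min(idx,key=lambda i:abs(ce[i,0]-27*S)+abs(ce[i,1]-38*S))
    for grp,z in(([i for i in idx if i!=mid],36),([mid],20)):
        P=[]
        for i in grp:
            c=big((L==i).astype(np.uint8))
            P+=[plane(f,(a+w[0]+.5)/S-.5,(b+w[2]+.5)/S-.5,z)[:2] for a,b in c]
        (x,y),(a,b),ang=cv2.minAreaRect(np.array(P,np.float32))
        print(nm,vt,z,np.round([x,y,a,b,ang],1),end=' | ')
    print()
E
```

```text
top0 100 36 [ 570.  -315.1   90.8   54.3   67.3] | top0 100 20 [ 491.1 -285.8   92.   124.5   67.6] | 
top0 110 36 [ 514.3 -291.8   89.6  173.1   67.4] | top0 110 20 [ 510.7 -290.3   39.4   82.8   67.3] | 
top0 120 36 [ 521.3 -294.6   88.1  156.3   67.4] | top0 120 20 [ 510.8 -290.5   37.9   80.8   67.7] | 
top0 130 36 [ 521.4 -294.5   86.6  154.6   67.4] | top0 130 20 [ 511.  -290.3   36.7   78.9   66.9] | 
top0 140 36 [ 521.5 -294.5   84.9  153.    67.4] | top0 140 20 [ 510.8 -290.5   35.5   76.6   67.7] | 
top3 100 36 [ 514.3 -291.9   90.2  174.    67.3] | top3 100 20 [ 510.6 -290.    40.2   84.1   66.8] | 
top3 110 36 [ 521.1 -294.6   88.7  157.4   67.3] | top3 110 20 [ 510.9 -290.2   38.5   81.6   66.6] | 
top3 120 36 [ 521.5 -294.4   87.1  154.8   67.4] | top3 120 20 [ 511.1 -290.2   37.2   79.4   66.5] | 
top3 130 36 [ 521.5 -294.5   85.3  153.4   67.4] | top3 130 20 [ 510.9 -290.5   36.    77.2   67.7] | 
top3 140 36 [ 521.5 -294.5   83.7  151.3   67.4] | top3 140 20 [ 511.  -290.6   34.8   74.6   67.8] |
```

Emit:
apply_moves(deltas=[{"claw":-1,"delta_pos":[-0.1,-6,0],"yaw":-0.015},{"claw":-1,"delta_pos":[-0.1,-6,0],"yaw":0},{"claw":-1,"delta_pos":[0,-6,0],"yaw":0},{"claw":-1,"delta_pos":[0,-6,0],"yaw":0},{"claw":-1,"delta_pos":[0,-5,0],"yaw":0},{"claw":-1,"delta_pos":[0,-2.6,2],"yaw":0},{"claw":-1,"delta_pos":[0,0,5],"yaw":0},{"claw":-1,"delta_pos":[0,0,1],"yaw":0}])

```text
clock: 13.1
eef_pos: [518.8, -23.7, 227.4]
tcp_rot: [3.141, -0.005, -3.128]
contact_force: [-0.3, -0.5, 0.1]
opening: 1.0
grasp_force: 0.0
```

Emit:
apply_moves(deltas=[{"claw":-1,"delta_pos":[0,0,0],"yaw":0},{"claw":-1,"delta_pos":[0,0,0],"yaw":0}])

```text
clock: 13.35
eef_pos: [521.1, -22.9, 231.1]
tcp_rot: [-3.141, 0.002, -3.127]
contact_force: [-0.1, 0.2, 0.7]
opening: 0.999
grasp_force: 0.0
```

Emit:
apply_moves(deltas=[{"claw":-1,"delta_pos":[0.42,0.48,0],"yaw":0},{"claw":-1,"delta_pos":[0,0,2.5],"yaw":0},{"claw":-1,"delta_pos":[0,0,2],"yaw":0},{"claw":-1,"delta_pos":[0,0,0.5],"yaw":0},{"claw":-1,"delta_pos":[0,0,0],"yaw":0}])

```text
clock: 13.98
eef_pos: [516.2, -18.3, 180.1]
tcp_rot: [3.142, 0.0, -3.127]
contact_force: [0.8, 0.6, 0.4]
opening: 1.001
grasp_force: 0.0
```

Emit:
apply_moves(deltas=[{"claw":-0.2,"delta_pos":[0,0,0],"yaw":0},{"claw":0.2,"delta_pos":[0,0,0],"yaw":0},{"claw":1,"delta_pos":[0,0,0],"yaw":0},{"claw":1,"delta_pos":[0,0,0],"yaw":0},{"claw":1,"delta_pos":[0,0,0],"yaw":0}], grip_force=60)

```text
clock: 14.6
eef_pos: [516.5, -18.5, 180.7]
tcp_rot: [3.142, 0.001, -3.127]
contact_force: [-0.5, 0.4, 6.3]
opening: 0.644
grasp_force: 63.6
```

Emit:
apply_moves(deltas=[{"claw":1,"delta_pos":[0,0,-1],"yaw":0},{"claw":1,"delta_pos":[0,0,-3],"yaw":0},{"claw":1,"delta_pos":[0,0,-3],"yaw":0},{"claw":1,"delta_pos":[0,0,0],"yaw":0}])

```text
clock: 15.1
eef_pos: [517.0, -18.6, 252.0]
tcp_rot: [-3.141, 0.004, -3.127]
contact_force: [-0.2, 0.4, -3.2]
opening: 0.644
grasp_force: 64.9
```

Emit:
apply_moves(deltas=[{"claw":1,"delta_pos":[0,-4,0],"yaw":0},{"claw":1,"delta_pos":[0,-5,0],"yaw":0},{"claw":1,"delta_pos":[0,-5,0],"yaw":0},{"claw":1,"delta_pos":[0,-5,0],"yaw":0},{"claw":1,"delta_pos":[0,-5,0],"yaw":0},{"claw":1,"delta_pos":[0,-3.5,0],"yaw":0},{"claw":1,"delta_pos":[0,0,0],"yaw":0.14},{"claw":1,"delta_pos":[0,0,0],"yaw":0.14}])

```text
clock: 16.1
eef_pos: [519.3, -293.9, 248.2]
tcp_rot: [3.141, -0.002, 2.87]
contact_force: [-0.3, -0.1, -2.6]
opening: 0.65
grasp_force: 65.1
```

Emit:
apply_moves(deltas=[{"claw":1,"delta_pos":[0,0,0],"yaw":0.13},{"claw":1,"delta_pos":[0,0,0.5],"yaw":0},{"claw":1,"delta_pos":[0,0,0],"yaw":0},{"claw":1,"delta_pos":[0,0,0],"yaw":0}])

```text
clock: 16.6
eef_pos: [519.9, -293.3, 244.3]
tcp_rot: [3.142, -0.001, 2.748]
contact_force: [0.7, -0.2, -2.5]
opening: 0.643
grasp_force: 65.1
```

Emit:
apply_moves(deltas=[{"claw":1,"delta_pos":[-0.14,-0.05,1],"yaw":0},{"claw":1,"delta_pos":[0,0,1.5],"yaw":0},{"claw":1,"delta_pos":[0,0,0.3],"yaw":0},{"claw":1,"delta_pos":[0,0,0],"yaw":0}])

```text
clock: 17.1
eef_pos: [520.9, -294.4, 216.0]
tcp_rot: [3.141, -0.001, 2.746]
contact_force: [-0.1, -0.3, -2.4]
opening: 0.646
grasp_force: 65.0
```

```bash
python3 - <<'E'
from rig import r
from h import *
a=[]
for n in("scene","top"):
    f=r.grab_frame(n);np.savez(f"/tmp/{n}5.npz",**f)
    i=f["img"];a.append(cv2.resize(i[215:295,120:200] if n=="scene" else i[145:225,338:418],(400,400),interpolation=2))
cv2.imwrite("pics/p5.png",np.hstack(a))
print(r.sense()["eef_pos"])
E
```

```text
[ 521.21026881 -294.51676785  216.76535495]
```

View pics/p5.png

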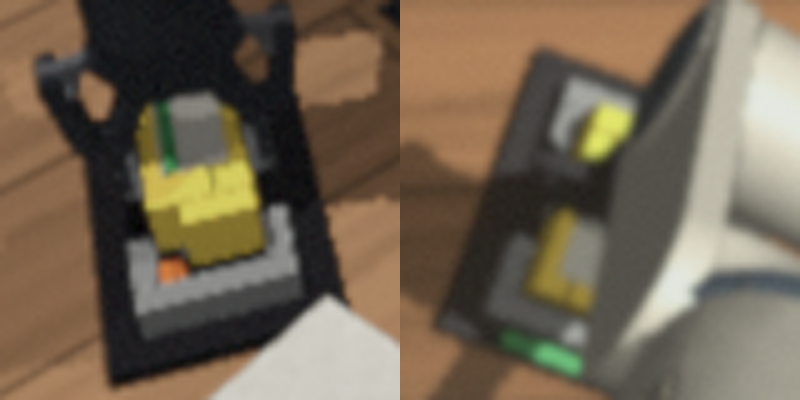

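The pack hovers squarely above the pocket with its notch at the orange block. I'll lower it in small steps, watching the force.

Emit:
apply_moves(deltas=[{"claw":1,"delta_pos":[0,0,0.2],"yaw":0},{"claw":1,"delta_pos":[0,0,0.2],"yaw":0},{"claw":1,"delta_pos":[0,0,0.2],"yaw":0},{"claw":1,"delta_pos":[0,0,0],"yaw":0}])

```text
clock: 17.7
eef_pos: [521.0, -294.5, 210.5]
tcp_rot: [-3.142, -0.0, 2.746]
contact_force: [-0.5, 0.6, -3.2]
opening: 0.644
grasp_force: 65.0
```

No contact at 2 mm below the rim, so I go on.

Emit:
apply_moves(deltas=[{"claw":1,"delta_pos":[0,0,0.2],"yaw":0},{"claw":1,"delta_pos":[0,0,0.2],"yaw":0},{"claw":1,"delta_pos":[0,0,0.2],"yaw":0},{"claw":1,"delta_pos":[0,0,0],"yaw":0}])

```text
clock: 18.2
eef_pos: [521.1, -294.5, 204.5]
tcp_rot: [-3.142, -0.0, 2.746]
contact_force: [-0.1, -0.5, -3.6]
opening: 0.644
grasp_force: 65.0
```

Emit:
apply_moves(deltas=[{"claw":1,"delta_pos":[0,0,0.3],"yaw":0},{"claw":1,"delta_pos":[0,0,0.3],"yaw":0},{"claw":1,"delta_pos":[0,0,0.2],"yaw":0},{"claw":1,"delta_pos":[0,0,0.2],"yaw":0},{"claw":1,"delta_pos":[0,0,0],"yaw":0}])

```text
clock: 18.82
eef_pos: [521.1, -294.5, 194.9]
tcp_rot: [-3.142, -0.0, 2.746]
contact_force: [-3.0, 0.7, 3.6]
opening: 0.647
grasp_force: 65.9
```

Emit:
apply_moves(deltas=[{"claw":1,"delta_pos":[0,0,0.1],"yaw":0},{"claw":1,"delta_pos":[0,0,0.1],"yaw":0},{"claw":1,"delta_pos":[0,0,0.1],"yaw":0},{"claw":1,"delta_pos":[0,0,0.1],"yaw":0},{"claw":1,"delta_pos":[0,0,0],"yaw":0}])

```text
clock: 19.45
eef_pos: [521.1, -294.5, 191.1]
tcp_rot: [-3.142, -0.0, 2.746]
contact_force: [-2.7, 1.0, 4.7]
opening: 0.646
grasp_force: 66.1
```

Emit:
apply_moves(deltas=[{"claw":1,"delta_pos":[0,0,0.1],"yaw":0},{"claw":1,"delta_pos":[0,0,0.1],"yaw":0},{"claw":1,"delta_pos":[0,0,0],"yaw":0}])

```text
clock: 19.82
eef_pos: [521.1, -294.5, 190.7]
tcp_rot: [3.142, 0.0, 2.746]
contact_force: [-9.3, 3.7, 24.2]
opening: 0.645
grasp_force: 68.4
```

Emit:
apply_moves(deltas=[{"claw":-1,"delta_pos":[0,0,0],"yaw":0},{"claw":-1,"delta_pos":[0,0,0],"yaw":0},{"claw":-1,"delta_pos":[0,0,0],"yaw":0},{"claw":-1,"delta_pos":[0,0,-2],"yaw":0},{"claw":-1,"delta_pos":[0,0,-4],"yaw":0},{"claw":1,"delta_pos":[0,0,0],"yaw":0},{"claw":1,"delta_pos":[0,0,0],"yaw":0},{"claw":1,"delta_pos":[0,0,0],"yaw":0}])

```text
clock: 20.82
eef_pos: [520.7, -294.2, 248.1]
tcp_rot: [3.141, -0.001, 2.746]
contact_force: [0.7, 0.3, 0.6]
opening: 0.375
grasp_force: 0.0
```

Emit:
apply_moves(deltas=[{"claw":1,"delta_pos":[0.5,0,0],"yaw":0},{"claw":1,"delta_pos":[0,0,1.5],"yaw":0},{"claw":1,"delta_pos":[0,0,0.8],"yaw":0},{"claw":1,"delta_pos":[0,0,0.2],"yaw":0},{"claw":1,"delta_pos":[0,0,0.1],"yaw":0},{"claw":1,"delta_pos":[0,0,0],"yaw":0}])

```text
clock: 21.58
eef_pos: [516.1, -292.3, 223.4]
tcp_rot: [3.141, -0.002, 2.746]
contact_force: [-7.3, 4.2, 18.9]
opening: 0.001
grasp_force: 10.0
```

Emit:
apply_moves(deltas=[{"claw":1,"delta_pos":[0,0,0.1],"yaw":0},{"claw":1,"delta_pos":[0,0,0],"yaw":0}])

```text
clock: 21.82
eef_pos: [516.1, -292.3, 223.4]
tcp_rot: [3.141, -0.002, 2.746]
contact_force: [-10.9, 5.1, 31.2]
opening: 0.003
grasp_force: 15.3
```

Emit:
apply_moves(deltas=[{"claw":1,"delta_pos":[0,0,-3],"yaw":0},{"claw":1,"delta_pos":[0,0,-6],"yaw":0},{"claw":1,"delta_pos":[0,4,-4],"yaw":0},{"claw":1,"delta_pos":[0,6,0],"yaw":0},{"claw":1,"delta_pos":[0,6,0],"yaw":0},{"claw":1,"delta_pos":[0,6,0],"yaw":0},{"claw":1,"delta_pos":[0,5,0],"yaw":0},{"claw":1,"delta_pos":[0,0,0],"yaw":0}])

```text
clock: 22.82
eef_pos: [621.6, -40.3, 350.8]
tcp_rot: [3.141, -0.0, 2.75]
contact_force: [0.6, -1.0, 0.1]
opening: -0.0
grasp_force: 0.0
```

```bash
python3 - <<'E'
from rig import r
from h import *
a=[];S=6
for n in("scene","top"):
    f=r.grab_frame(n);np.savez(f"/tmp/{n}6.npz",**f)
    i=f["img"];a.append(cv2.resize(i[215:295,120:200] if n=="scene" else i[145:225,338:418],(400,400),interpolation=2))
cv2.imwrite("pics/p6.png",np.hstack(a))
H=up(f);h,s,v=H[...,0],H[...,1],H[...,2]
Y=((h>20)&(h<38)&(s>110)&(v>150)).astype(np.uint8)
print("pack",rect(f,Y,50,(350*S,405*S,155*S,226*S)))
print(r.sense()["eef_pos"])
E
```

```text
pack [ 520.5 -292.8  119.1   57.6  -22.4]
[620.48363098 -43.08591767 350.82988359]
```

View pics/p6.png

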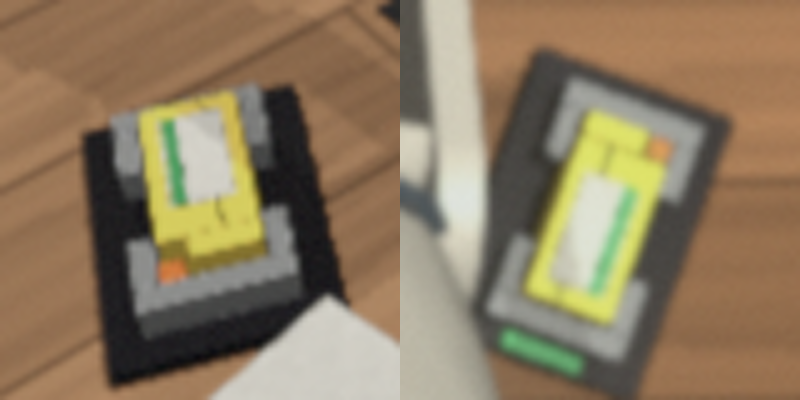

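The pack sits in the pocket with its label up, square, and its notch at the orange block. It didn't sink further under 31 N, so it is home. I'm handing in.

```bash
python3 -c "
from rig import r
print(r.sign_off())"
```

```text
the job is handed in; nothing more can be done
None
```

The yellow pack was laid on the mat label up and let go, then seated in the dock label up with its notch at the orange block. I pressed it until it stopped moving under about 31 N and handed the job in at about 23 s; no verdict came back.

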